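# Slide the bread tray into the warming case and shut its door

## Task

Push the tray with the two small breads into the warming case, feeling for the click, until the spring ball of its side catch has dropped into the tray's notch, and no farther: pushed harder, the tray rides on over the catch. Then push the case's door shut until it snaps home on its own catch. Keep both breads on the tray and leave the other goods on the counter where they are.

Things in the scene. Friction and masses are not known exactly. Their poses are not given: they have to be found in the camera images.
- case: glass and steel bread warming case on the counter, fixed: 280 deep (x), 320 wide (y), 230 high. Origin: centre of its underside; x points into the case, away from the robot. Its open front is the plane x = -140 of its frame; the opening is 296 wide, from the base's top at z = 30 to the lintel at z = 210. Roof, back and sides are clear panes.
- tray (a joint): how far the tray is slid into the case (m), along the case's x; 0 = pulled out (front face of its bar 85 mm outside the open front), stop at 0.155. The catch holds it somewhere between 0.10 and 0.14: where differs from case to case and is not given. Sliding takes 1.5 N, 5 N carry it over a hump, it then jumps 6 mm ahead into the notch and holds; at 18 N it is forced on over the catch.
- tray_bar (a point): middle of the front face (robot side) of the upright bar across the aluminium tray's front: bar 236 wide (y), 10 thick, 50 high, 36 to 86 above the counter. Axes as the case's. The tray behind it is 200 long, its floor 40 above the counter, other rims 20 high. When caught, the face lies 15 to 55 mm inside the open front, under the roof.
- catch_ball (a joint): how far the spring ball of the tray's catch (8 mm ball on a block inside the case, right side, y = -124 in the case's frame) is pressed in (m): about 0.0035 while it rides on the tray's side strip, 0.005 on the hump, under 0.001 in the notch, 0.009 when the tray was pushed too far (it can be pulled back by its bar).
- door (a joint): opening angle of the door (rad): 0 = shut, 1.57 = square to the case's front; the door opens towards the robot and to the left, and stays where it is left. Its catch bites over the last 0.04 rad, with about 6 N at the free edge, and pulls it to 0.
- door_hinge (a point): point on the door's upright hinge axis, at the left end of the case's front (case frame x = -140, y = 150), 130 above the counter. Its axes turn with the door: its -y points along the door to the free edge, its -x out of the door's outer face.
- door_edge (a point): upper outer corner of the door's free edge, 300 from the hinge, 222 above the counter, on the outer face (towards the robot when shut). Flat aluminium door, 12 thick, 35 to 222 above the counter; inner face flush with the hinge axis. A bar handle stands 30 off its outer face, 275 from the hinge, 61 to 129 above the counter.
- bread_l: small round flat bread, 104 across, 24 high, loose on the tray, left half. Origin: centre of its underside.
- bread_r: the same, on the right half of the tray.
- round_low: round flat bread 180 across, 26 high, on the counter right of the case. Origin: centre of its underside. Bystander.
- round_top: round flat bread 170 across, 24 high, lying on round_low. Bystander.
- loaf_a: long loaf 360 long (x), 56 wide, lying left of the case. Origin: under its middle. Bystander.
- loaf_b: long loaf 340 long, 56 wide, beside loaf_a, farther left. Bystander.
- tongs: steel bread tongs 250 long (x), 12 high, lying flat on the counter in front of the case, lower than the tray and the door. Origin: under their middle. Bystander.
- coin_dish: shallow blue plate 110 across, 22 high, right of the tray. Origin: centre of its underside. Bystander.

How it is judged (in metres and radians):
On the way, in this order (a step that is already met when the one before it is completed fails the run):
1. The tray is slid in until the catch ball sits in its notch (ball pressed in less than 1.5 mm), while the door is still open (more than 0.3 rad) (value of joint catch_ball below 0.0015 m and value of joint tray above 0.09 m and value of joint door above 0.3 rad), for 0.2 s.
2. Then the door is shut on its catch (within 0.008 rad, about 2 mm at the free edge), with the tray still caught (value of joint catch_ball below 0.0015 m and value of joint tray above 0.09 m and value of joint door below 0.008 rad), for 0.2 s.
At the end, for the whole second after the job is handed in: The tray is held by its catch: the ball sits in the notch (pressed in less than 1.5 mm, tray more than 0.09 m in); the door is shut on its catch within 0.008 rad (about 2 mm at the free edge); both breads lie flat on the tray, their centres inside its rims; tray and door are at rest (all of step 2 and z of bread_l in the frame of case between 0.035 and 0.05 m and x of bread_l in the frame of tray_bar between 0.03 and 0.21 m and y of bread_l in the frame of tray_bar between -0.116 and 0.116 m and z of bread_r in the frame of case between 0.035 and 0.05 m and x of bread_r in the frame of tray_bar between 0.03 and 0.21 m and y of bread_r in the frame of tray_bar between -0.116 and 0.116 m and velocity of joint tray between -0.01 and 0.01 m/s and velocity of joint door between -0.03 and 0.03 rad/s); the robot touches nothing.
It fails at once if A bread, loaf, tongs or dish on the counter is moved by more than 30 mm (distance of any of round_low, round_top, loaf_a, loaf_b, tongs, coin_dish from where it was at the start of the episode above 0.03 m).
It fails at once if A bread falls from the tray (height (world z) of any of bread_l, bread_r below 0.03 m).
It also fails if it takes over 64 s, if anything falls off the work surface, if the arm or the gripper's body presses on something with over 40 N, if the wrist force passes 120 N, or if a joint passes its speed limit or range.

## Robot

A 6-joint arm with a two-finger parallel gripper is mounted at the origin on the work surface. World frame = base frame: x ahead of the robot, y to its left, z up, the work surface at z = 0. Lengths are in mm, angles in rad, forces in N, time in s.
With the tool pointing down it reaches from about 275 to 775 mm from the base axis. Payload 14.6 kg.
Tool frame: the origin (TCP) lies at the centre of the arm's flange, where the gripper is bolted on; the fingertips stand 173 mm ahead of it and the grasp point (between the pads) lies 155 mm ahead of it; z points along the fingers, y is the line along which they close (so a half turn about z gives the same grasp; the last joint's range is limited). The gripper opens to 85 mm and grips with 20 to 120 N. Pads are 22 mm wide; open, the fingers measure 114 mm over their backs; the gripper's body (76 mm by 85 mm) begins 54 mm behind the grasp point. The pads swing forward as they close: fully open they stand 13 mm farther back than shut.
Start: joints at [-1.369, 0.263, -0.048, 1.259, 0, 1.415], TCP at [183.365, -491.941, 404.678] pointing down, gripper open.
Joint ranges: [-2.65, 2.65], [-0.89, 1.7], [-1.18, 1.37], [-2.13, 2.11], [-1.35, 1.29], [-3.14, 3.14]. Speed limits (rad/s): [1.89, 1.89, 2.57, 2.79, 3.14, 3.14].

## Interface

Orientations are given as a 3x3 rotation matrix whose columns are the frame's x, y, z axes.
In Python, from bench import env, viewer gives the robot as it stands. Calls block until the motion is done:
- env.move_pose(position, orientation): joint-space move of the TCP to a pose.
- env.line_to(position, rotation=None, vel=150): straight line of the TCP; rotation=None keeps the orientation; vel is the mean speed in mm/s.
- env.move_joints(angles): joint-space move.
- env.ungrasp() and env.grab(force=None): open the fingers fully, or close them until they stop; force is the grip in N (None keeps the last).
- env.sleep(seconds).
- env.ik(position, orientation): joint angles nearest the present ones, or None.
- viewer.capture(name): name is "scene" or "top"; returns the picture (480x640x3 uint8, blue, green, red); there is no depth.
- viewer.camera_model(name): a dict with "K" (3x3 intrinsics, pixels), "eye" and "orientation" of the camera in the world. Camera axes: x right, y down, z forward; pixel columns grow to the right and rows downward; lengths in mm; the calibration is good to about 2 mm. A picture is of the moment at which its call begins. camera_model takes no time and is no camera call.
A pose or a line that the arm cannot do raises env.PlanningError and nothing moves.
- env.hand_in(): hands the job in; it is judged then, once.
Readings, each from a call of its own:
- env.get_t(): time.
- env.get_qpos(): joint angles.
- env.get_joint_vel(): joint speeds.
- env.get_tau(): joint torques, N m.
- env.get_position(): TCP position.
- env.get_tcp_rot(): TCP orientation.
- env.get_wrist_force(): force on the tool from outside, world axes, zero at the start.
- env.get_moment(): the same for the moment, N m.
- env.get_grip_width(): opening from 0.0 (shut) to 1.0 (fully open).
- env.get_grasp_force(): force on a finger pad.
Only numpy, scipy, OpenCV 4.12 (cv2) and the standard library are available. Lean on these libraries where they do the work, as an engineer would, in place of code of your own. Each camera call takes 0.05 s, during which the arm holds its last target. There are 200 camera calls.

## Working session

There is one attempt and no reset: what is moved stays moved. The work goes in short steps, each a Python script; the robot and the scene stay as the last script left them, time stands still between calls to the robot, and variables do not carry over. Pictures are saved under pics/ and viewed, at most 10 in all, crops included, and the job is handed in when it is done.

```bash
ls; mkdir -p pics
python3 - <<'E'
from bench import env, viewer
import cv2
for n in ("scene","top"):
    cv2.imwrite(f"pics/{n}0.png",viewer.capture(n)); m=viewer.camera_model(n); print(n,m)
print(env.get_t(),env.get_tcp_rot())
E
```

```text
pics
scene {'K': array([[607.31445465,   0.        , 321.8225949 ],
       [  0.        , 607.31445465, 234.35286999],
       [  0.        ,   0.        ,   1.        ]]), 'eye': array([ 144.30702774, -163.6208958 , 1469.40085159]), 'orientation': array([[ 0.3395774 , -0.89247746,  0.29693631],
       [-0.94057362, -0.32123456,  0.11013454],
       [-0.00290639, -0.31668966, -0.94852476]])}
top {'K': array([[479.71012174,   0.        , 328.01613519],
       [  0.        , 479.71012174, 235.80978401],
       [  0.        ,   0.        ,   1.        ]]), 'eye': array([ 397.17734448,    4.82009414, 1552.65942184]), 'orientation': array([[-0.01450615, -0.99398912,  0.10851357],
       [-0.99977935,  0.01276981, -0.01667898],
       [ 0.01519303, -0.10873158, -0.99395504]])}
0.1 [[ 9.37010481e-01  3.49301211e-01 -1.47757330e-04]
 [ 3.49301195e-01 -9.37010050e-01  9.17659314e-04]
 [ 1.82089407e-04 -9.11468207e-04 -9.99999568e-01]]
```

View pics/scene0.png

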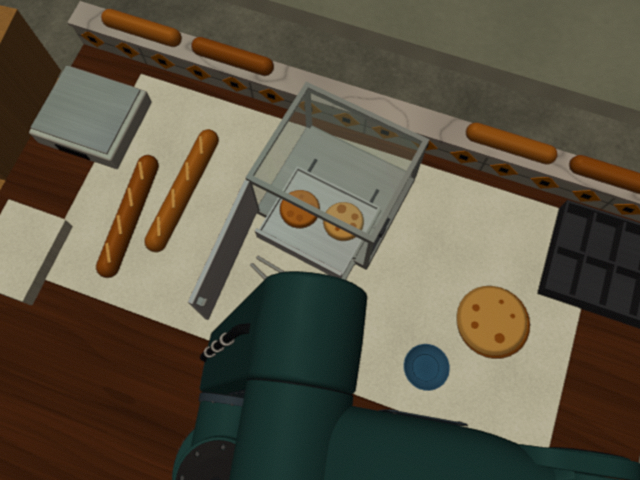

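View pics/top0.png

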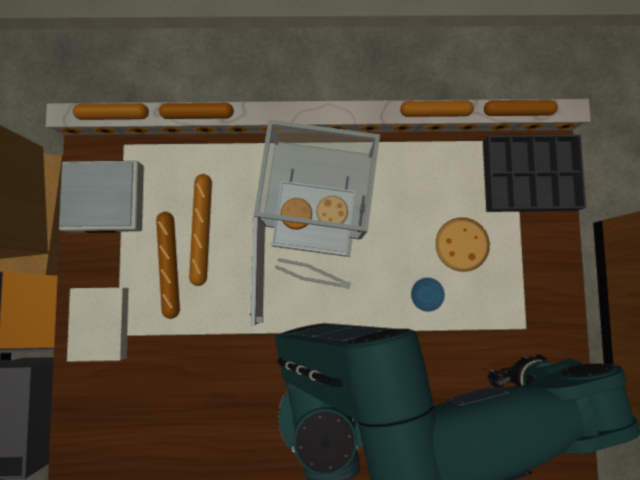

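The case, the tray and the door, opened about square at the left, are visible in both views. In the top view the tray bar runs from about (273,247) to (351,255) and the door's free edge is near (256,322). The tongs lie in front. I'll enlarge these areas to get exact pixels.

Run:
```python
import cv2
a=cv2.imread("pics/top0.png")[112:332,235:395]; 
cv2.imwrite("pics/topc.png",cv2.resize(a[:110],None,fx=5,fy=5,interpolation=cv2.INTER_CUBIC))
cv2.imwrite("pics/topd.png",cv2.resize(a[95:],None,fx=4.7,fy=4.7,interpolation=cv2.INTER_CUBIC))
b=cv2.imread("pics/scene0.png")[80:320,180:440]
cv2.imwrite("pics/scc.png",cv2.resize(b,None,fx=2.5,fy=2.5,interpolation=cv2.INTER_CUBIC))
```

```text
(no output)
```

View pics/topc.png

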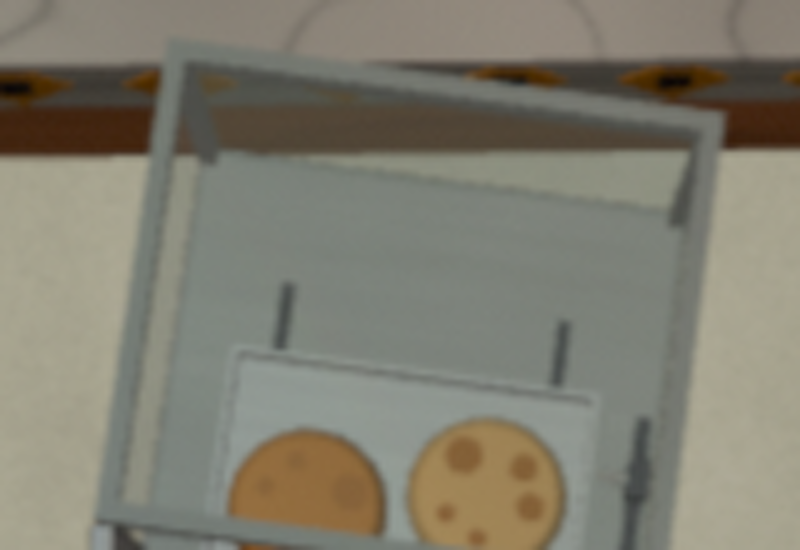

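View pics/topd.png

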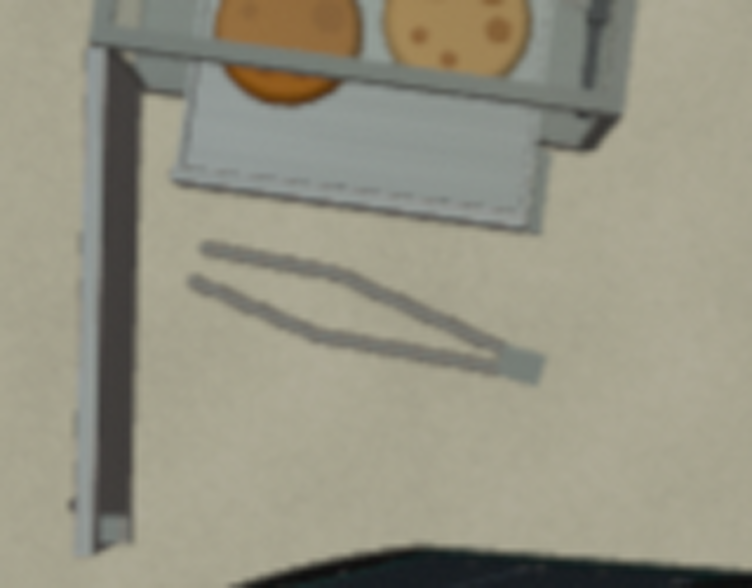

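View pics/scc.png

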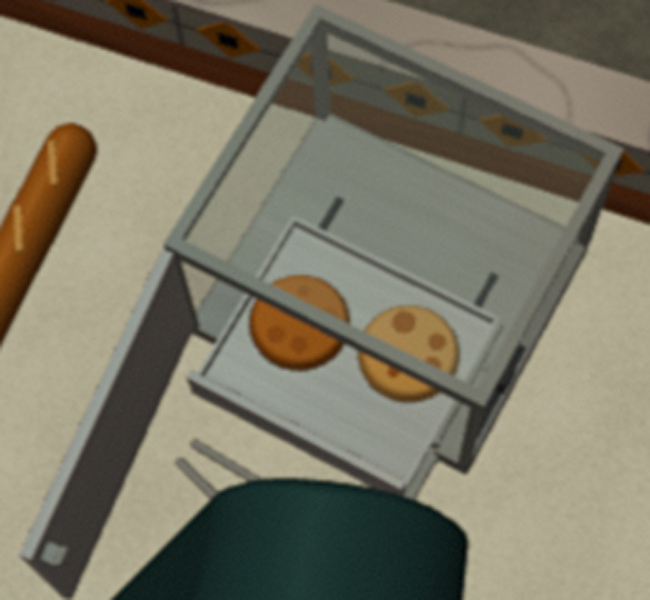

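The crops show these points:
- **Roof corners:** top crop (165,40), (725,112), (97,522), and (622,112) in the lower crop. Scene crop (318,8), (622,152), (165,245), (483,405).
- **Bar's front top edge:** lower crop (172,180) to about (530,230).
- **Door's outer free corner:** lower crop (77,556), scene crop (22,557).

```bash
cat > h.py <<'E'
import numpy as np
from bench import env, viewer
def ray(n,uv,z):
    m=viewer.camera_model(n); K=np.array(m["K"]); R=np.array(m["orientation"]); e=np.array(m["eye"])
    d=R@np.linalg.solve(K,[*uv,1]); return (e+d*(z-e[2])/d[2])
E
python3 - <<'E'
from h import *
top=lambda u,v:(235+u/4.7,207+v/4.7); tc=lambda u,v:(235+u/5,112+v/5); sc=lambda u,v:(180+u/2.5,80+v/2.5)
M=np.array([[140,160],[140,-160],[-140,160],[-140,-160]])
S={}
for n,P in (("top",[tc(165,40),tc(725,112),tc(97,522),top(622,112)]),("scene",[sc(318,8),sc(622,152),sc(165,245),sc(483,405)])):
    W=np.array([ray(n,p,230)[:2] for p in P]); S[n]=W
W=(S["top"]+S["scene"])/2; print(S)
for W in (S["top"],S["scene"],W):
    c=W.mean(0); A=M; B=W-c
    th=np.arctan2((A[:,0]*B[:,1]-A[:,1]*B[:,0]).sum(),(A*B).sum()); R=np.array([[np.cos(th),-np.sin(th)],[np.sin(th),np.cos(th)]])
    print("case",c.round(1),th.round(4),(B-M@R.T).round(1).tolist())
tocase=lambda p:(R.T@(p[:2]-c)).round(1)
print("bar",[tocase(ray("top",top(*p),86)) for p in((172,180),(530,228))],[tocase(ray("scene",sc(*p),86)) for p in((189,377),(405,490))])
for n,p in(("top",top(77,556)),("scene",sc(22,557))):
    q=ray(n,p,222); print("edge",q.round(1),tocase(q))
print("hinge",(c+R@[-140,150]).round(1))
E
```

```text
{'top': array([[ 875.01973484,  148.48887721],
       [ 829.82391136, -169.45589473],
       [ 598.47642832,  186.47990003],
       [ 554.10052053, -126.92628401]]), 'scene': array([[ 872.42091711,  139.56466405],
       [ 824.72974904, -171.96631808],
       [ 599.3867234 ,  183.56554952],
       [ 553.3297536 , -129.12314262]])}
case [714.4   9.6] -0.1426 [[-0.7, 0.4], [-0.4, -0.8], [-0.0, -1.4], [1.1, 1.9]]
case [712.5   5.5] -0.153 [[-2.8, -2.7], [-1.7, 2.0], [0.9, -1.4], [3.6, 2.2]]
case [713.4   7.6] -0.1478 [[-1.7, -1.2], [-1.0, 0.6], [0.4, -1.4], [2.3, 2.0]]
bar [array([-202.6,  117.4]), array([-202.4, -118.1])] [array([-200.5,  114.2]), array([-201.3, -121.1])]
edge [299.5 195.1 222. ] [-437.   124.6]
edge [299.  191.4 222. ] [-437.   120.8]
hinge [597.  176.6]
```

```bash
cat >> h.py <<'E'
C=np.array([713.5,7.6]); TH=-0.147; u=np.array([np.cos(TH),np.sin(TH)]); v=np.array([-u[1],u[0]])
def W(x,y,z): return np.array([*(C+u*x+v*y),z])
A=np.radians(40)
d=np.array([*(u*np.cos(A)),-np.sin(A)]); yy=np.array([*-v,0.]); RP=np.column_stack([np.cross(yy,d),yy,d])
nup=np.array([*(u*np.sin(A)),np.cos(A)])
def push_tcp(x,y=0,z=62): return W(x,y,z)-11*nup-173*d
def RD(th):  # door tool: down, tool x along inward door normal
    a=TH-th; n=np.array([np.cos(a),np.sin(a),0]); z=np.array([0,0,-1.]); return np.column_stack([n,np.cross(z,n),z])
def door_tcp(th,r,gap,z=168):
    a=TH-th; n=np.array([np.cos(a),np.sin(a)]); l=np.array([n[1],-n[0]])
    return np.array([*(W(-140,150,0)[:2]+l*r-n*(12+11+gap)),z+173])
E
python3 - <<'E'
from h import *
for x in(-240,-140,-80): print(push_tcp(x).round(),env.ik(push_tcp(x),RP))
for th in(1.44,1,.5,0): print(th,door_tcp(th,250,0).round(),env.ik(door_tcp(th,250,0),RD(th)))
E
```

```text
[338.  63. 165.] None
[437.  49. 165.] None
[496.  40. 165.] [-0.07053228  0.40833509 -1.11179369 -0.82055569 -0.05855406 -3.09238388]
1.44 [347. 204. 341.] [ 0.32692138  0.08803446 -0.45155142  1.03121045  0.         -1.22767127]
1 [360.  95. 341.] [ 0.03721808  0.03526449 -0.50983554  1.0256963   0.         -1.95737458]
0.5 [428.  -9. 341.] [-0.21217629  0.13087052 -0.40080164  1.03912417  0.         -2.70676894]
0 [538. -67. 341.] [-0.27523487  0.31864621 -0.14341729  1.10873282  0.          3.01335779]
```

Run:
```python
import h
from h import *
for deg in (30,40,50,55,60,65,70,75):
    A=np.radians(deg); h.d=np.array([*(u*np.cos(A)),-np.sin(A)]); h.nup=np.array([*(u*np.sin(A)),np.cos(A)])
    y3=np.array([*-v,0.]); 
    for s in (1,-1):
        R=np.column_stack([np.cross(y3*s,h.d),y3*s,h.d])
        print(deg,s,[(x,None if (q:=env.ik(push_tcp(x,0,70),R)) is None else np.round(q,2).tolist()) for x in(-230,-180,-150,-80)])
```

```text
30 1 [(-230, None), (-180, None), (-150, None), (-80, None)]
30 -1 [(-230, None), (-180, None), (-150, None), (-80, None)]
40 1 [(-230, None), (-180, None), (-150, None), (-80, [-0.07, 0.38, -1.1, -0.79, -0.06, -3.09])]
40 -1 [(-230, None), (-180, None), (-150, None), (-80, [-0.07, 0.38, -1.1, -0.79, -0.06, 0.05])]
50 1 [(-230, None), (-180, [-0.06, 0.18, -1.12, -0.43, -0.06, -3.07]), (-150, [-0.06, 0.22, -1.06, -0.4, -0.05, -3.08]), (-80, [-0.08, 0.3, -0.91, -0.33, -0.05, -3.09])]
50 -1 [(-230, None), (-180, [-0.06, 0.18, -1.12, -0.43, -0.06, 0.07]), (-150, [-0.06, 0.22, -1.06, -0.4, -0.05, 0.06]), (-80, [-0.08, 0.3, -0.91, -0.33, -0.05, 0.05])]
55 1 [(-230, [-0.05, 0.09, -1.11, -0.24, -0.06, -3.06]), (-180, [-0.06, 0.16, -1.02, -0.22, -0.05, -3.07]), (-150, [-0.07, 0.2, -0.96, -0.2, -0.05, -3.08]), (-80, [-0.08, 0.29, -0.81, -0.14, -0.04, -3.09])]
55 -1 [(-230, [-0.05, 0.09, -1.11, -0.24, -0.06, 0.08]), (-180, [-0.06, 0.16, -1.02, -0.22, -0.05, 0.07]), (-150, [-0.07, 0.2, -0.96, -0.2, -0.05, 0.07]), (-80, [-0.08, 0.29, -0.81, -0.14, -0.04, 0.06])]
60 1 [(-230, [-0.05, 0.09, -1.02, 
[... 891 characters left out ...]
, [-0.08, 0.24, -0.67, 0.32, -0.02, -3.08]), (-80, [-0.09, 0.34, -0.51, 0.38, -0.02, -3.09])]
70 -1 [(-230, [-0.06, 0.12, -0.83, 0.27, -0.03, 0.08]), (-180, [-0.07, 0.2, -0.73, 0.3, -0.03, 0.07]), (-150, [-0.08, 0.24, -0.67, 0.32, -0.02, 0.06]), (-80, [-0.09, 0.34, -0.51, 0.38, -0.02, 0.06])]
75 1 [(-230, [-0.07, 0.16, -0.74, 0.41, -0.02, -3.07]), (-180, [-0.08, 0.23, -0.63, 0.44, -0.02, -3.07]), (-150, [-0.08, 0.27, -0.57, 0.47, -0.02, -3.08]), (-80, [-0.09, 0.37, -0.41, 0.53, -0.01, -3.09])]
75 -1 [(-230, [-0.07, 0.16, -0.74, 0.41, -0.02, 0.08]), (-180, [-0.08, 0.23, -0.63, 0.44, -0.02, 0.07]), (-150, [-0.08, 0.27, -0.57, 0.47, -0.02, 0.06]), (-80, [-0.09, 0.37, -0.41, 0.53, -0.01, 0.05])]
```

```bash
cat >> h.py <<'E'
def P(x,deg,z=55):
    a=np.radians(deg); d=np.array([*(u*np.cos(a)),-np.sin(a)]); n=np.array([*(u*np.sin(a)),np.cos(a)]); y=np.array([*v,0.])
    return W(x,0,z)-11*n-173*d, np.column_stack([np.cross(y,d),y,d])
def F(): return float(env.get_wrist_force()[:2]@u)
E
python3 - <<'E'
from h import *
for x,g in((-240,55),(-225,55),(-150,50),(-80,50)): print(env.ik(*P(x,g)))
p,R=P(-235,55)
if all(env.ik(*P(x,g)) is not None for x,g in((-235,55),(-150,50),(-80,50))):
    env.grab(30)
    env.move_pose(p+[0,0,180],R); env.line_to(p,vel=200)
    env.sleep(.2); f0=F(); print("f0",f0,env.get_t())
    for x in range(-232,-185,2):
        env.line_to(P(x,55)[0],vel=60); f=F(); print(x,round(f-f0,2),round(env.get_t(),2))
        if f-f0<-1: break
E
```

```text
[-0.04336202  0.12008463 -1.16431199 -0.32194006 -0.05937283  0.08499526]
[-0.0482588   0.13968149 -1.13529298 -0.31275111 -0.05657381  0.08097053]
[-0.06307137  0.25844327 -1.08323771 -0.4672806  -0.05391108  0.06435545]
[-0.07639713  0.3309519  -0.92807408 -0.38513334 -0.04536051  0.05412208]
f0 0.002995216424511597 4.2833
-232 0.16 4.53
-230 -0.08 4.78
-228 0.29 5.03
-226 -0.33 5.28
-224 -0.14 5.53
-222 0.41 5.78
-220 0.84 6.03
-218 0.69 6.28
-216 0.11 6.53
-214 0.33 6.78
-212 -0.89 7.03
-210 -0.05 7.28
-208 -0.04 7.53
-206 -0.02 7.78
-204 0.37 8.03
-202 0.06 8.28
-200 -1.18 8.53
```

Run:
```python
from h import *
env.line_to(*P(-144,50),vel=50)
peak=0; n=0
for x in np.arange(-143,-79,1.0):
    env.line_to(P(x,50)[0],vel=40)
    fs=[]
    for _ in range(3): env.sleep(.02); fs.append(F())
    f=-np.mean(fs); print(x,round(f,2),end="; ")
    peak=max(peak,f)
    if peak>3 and f<.8: n+=1
    else: n=0
    if n>=2 or f>11: break
print(env.get_t(),peak,env.get_position())
```

```text
-143.0 0.3; -142.0 0.88; -141.0 0.37; -140.0 0.31; -139.0 0.33; -138.0 0.01; -137.0 0.23; -136.0 0.42; -135.0 0.34; -134.0 0.28; -133.0 0.47; -132.0 0.27; -131.0 0.38; -130.0 0.57; -129.0 -0.03; -128.0 0.61; -127.0 -0.03; -126.0 0.37; -125.0 -0.04; -124.0 -0.01; -123.0 0.39; -122.0 0.38; -121.0 -0.18; -120.0 0.52; -119.0 0.27; -118.0 0.28; -117.0 -0.23; -116.0 -0.06; -115.0 0.21; -114.0 0.28; -113.0 0.22; -112.0 1.89; -111.0 3.27; -110.0 2.74; -109.0 1.16; -108.0 0.79; -107.0 0.44; 20.7 3.2675032860583344 [489.4757883   40.76122169 180.55921234]
```

Force rose to about 3.3 N and then dropped away, which fits the click. I'll probe gently in 0.5 mm steps to confirm the notch holds, staying far below 18 N.

Run:
```python
from h import *
for x in np.arange(-106.5,-97,.5):
    env.line_to(P(x,50)[0],vel=40)
    fs=[]
    for _ in range(3): env.sleep(.02); fs.append(F())
    f=-np.mean(fs); print(x,round(f,2),end="; ")
    if f>6: break
print(env.get_t())
```

```text
-106.5 -0.25; -106.0 0.3; -105.5 0.14; -105.0 -0.09; -104.5 -0.52; -104.0 0.03; -103.5 -0.08; -103.0 -0.01; -102.5 0.14; -102.0 -0.05; -101.5 0.26; -101.0 -0.7; -100.5 -0.19; -100.0 1.34; -99.5 4.73; -99.0 7.53; 25.5
```

Run:
```python
from h import *
import cv2
env.line_to(P(-150,50)[0],vel=150); p,R=P(-225,55); env.line_to(p,R,vel=150); env.line_to(p+[0,0,200],vel=250)
flip=np.diag([-1,-1,1.])
q=door_tcp(1.44,250,55); R=RD(1.44)@flip
print(env.get_t(), q, env.ik(q+[0,0,110],R))
env.move_pose(q+[0,0,110],R)
print(env.get_t())
a=viewer.capture("top")[190:340,225:385]; cv2.imwrite("pics/t1.png",cv2.resize(a,None,fx=4,fy=4,interpolation=cv2.INTER_CUBIC))
```

```text
27.5833 [348.27723114 258.52870396 341.        ] [ 0.45024135  0.09415163 -0.13909534  1.33754936  0.          2.03724135]
29.2917
```

View pics/t1.png

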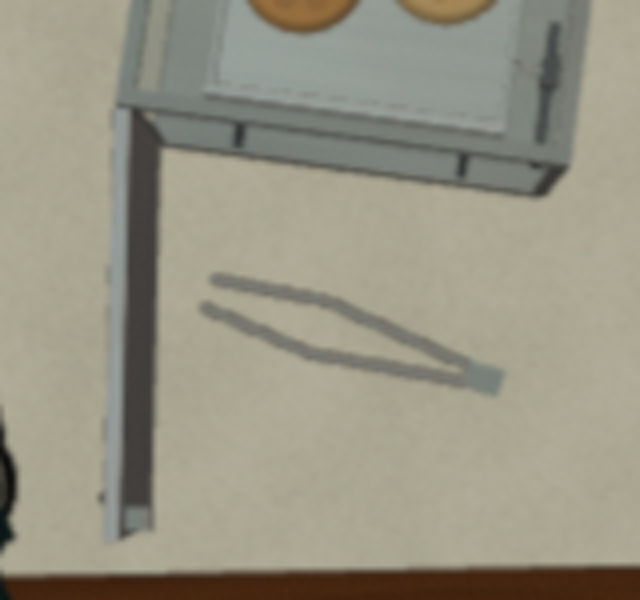

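The tray bar is now inside the case, with its front edge from (205,93) to (500,132) in the crop. The door is unchanged, with its edge at (105,540), and the tongs haven't moved. Next I'll check the bar position and swing the door.

Run:
```python
from h import *
for p in((205,93),(500,132)):
    w=ray("top",(225+p[0]/4,190+p[1]/4),86)[:2]-C; print("bar",w@u,w@v)
flip=np.diag([-1,-1,1.])
def go(th,gap,vel): env.line_to(door_tcp(th,250,gap),RD(th)@flip,vel=vel)
ths=[1.44-.12*i for i in range(12)]
assert all(env.ik(door_tcp(t,250,0),RD(t)@flip) is not None for t in ths+[0,-.05])
def fn(th):
    a=TH-th; return float(np.mean([env.get_wrist_force()[:2]@[-np.cos(a),-np.sin(a)] for _ in range(1)]))
go(1.44,55,200); go(1.44,5,100); print("f",fn(1.44))
for t in ths[1:]+[.06]: 
    go(t,2,110); f=fn(t); print(round(t,2),round(f,2),end="; ")
    if f>20: break
else:
    for t in np.arange(.05,-.05,-.006):
        go(t,2,30); env.sleep(.05); f=fn(t); print(round(t,3),round(f,2),end="; ")
        if f>14: break
print(env.get_t())
```

```text
bar -102.44198620596326 117.65232565732984
bar -101.9940100856497 -111.98523002799884
f 0.18145421336900505
1.32 -0.08; 1.2 -0.39; 1.08 -0.94; 0.96 0.36; 0.84 0.24; 0.72 -0.54; 0.6 -0.27; 0.48 -0.39; 0.36 -0.42; 0.24 0.26; 0.12 1.04; 0.06 -0.12; 0.05 0.55; 0.044 -0.55; 0.038 0.19; 0.032 1.44; 0.026 3.97; 0.02 2.43; 0.014 -0.25; 0.008 -0.14; 0.002 -0.83; -0.004 0.3; -0.01 8.99; -0.016 19.36; 39.275
```

Run:
```python
from h import *
import cv2
q=door_tcp(0,250,60); env.line_to(q,vel=100); env.line_to(q+[0,0,80],vel=200)
env.move_joints([-1.369,.263,-.048,1.259,0,1.0]); env.sleep(.3); print(env.get_t(),env.get_wrist_force())
a=viewer.capture("top")[110:310,235:455]; cv2.imwrite("pics/t2.png",cv2.resize(a,None,fx=3,fy=3,interpolation=cv2.INTER_CUBIC)[:600])
```

```text
42.7917 [-0.98666591 -0.37652214 -0.13986987]
```

View pics/t2.png

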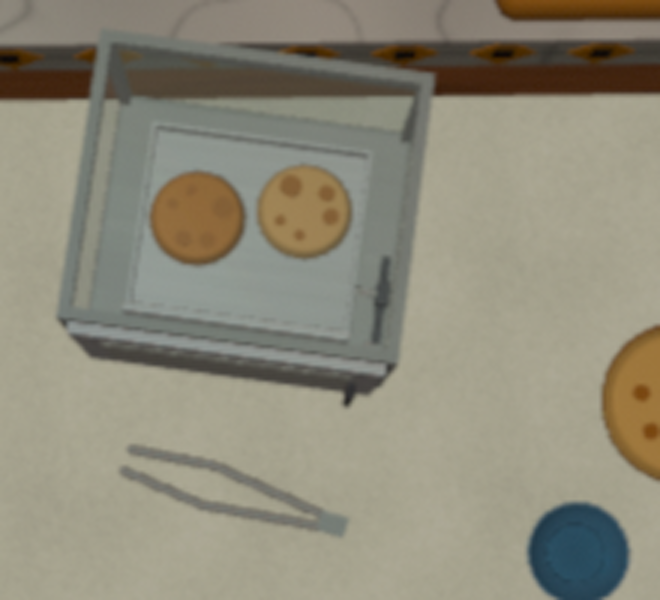

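The door lies flush along the case front, from (65,325) to (390,370). Both breads are flat on the tray at (197,217) and (304,210), and the tongs and dish haven't moved. Handing in.

```bash
python3 -c "
from bench import env
print(env.hand_in())"
```

```text
the job is handed in; nothing more can be done
None
```

I handed the job in at about 43 s: by force and camera, the tray is in its catch with both breads on it, the door has snapped shut, and the tongs and dish beside it haven't moved; the hand-in returned no verdict.

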